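Energise the guarded test outlet

TASK

A charger is plugged into one of the three sockets of the outlet box and is to be put on test: switch on the guarded switch straight in front of it. With the fingertips lift that switch's hood by its front lip, push the lever beneath over from the front towards the sockets while the hood rests on the fingers, then draw back and let the hood fall shut. Push gently and grip nothing; leave the charger and the caps in their sockets, the other two switches shut and off, and the tools and phone on the bench where they lie.

Things in the scene. Friction and masses are not known exactly. Their poses are not given: they have to be found in the camera images.
- outlet_box: grey steel outlet box, fixed, 276 (y) x 148 (x) mm, flat top panel 60 mm high. Origin: centre of its underside; +x to its rear, front edge at x = -74 mm, +y to the left seen from the robot. Three switches stand at x = -28 mm, y = +84 (left), 0 (middle), -84 mm (right); straight behind each, at x = +42, is the 40 mm round socket it feeds. Each switch: a steel lever under a black hinged hood
- guard_left (a joint): opening of the left hood, rad: 0 shut, grows as the front lip goes up and back, stop 1.4; weight and a light spring always drop it shut (about 0.4 N at the lip). Hinge along y, 21 mm behind the lever's pivot, 16 mm above the panel. Hood 60 mm wide, 55 mm clear inside, top 46 mm above the panel; its front wall, 21 mm before the pivot, ends 26 mm above the panel and is open below
- guard_middle (a joint): opening of the middle hood, as guard_left
- guard_right (a joint): opening of the right hood, as guard_left
- lever_left (a joint): left lever, rad: 0 = leaning to the front (off), 0.70 = leaning to the rear, towards its socket (on). It snaps over past the middle (0.35) by itself; pushing it there takes about 1 N. Steel bat 38 mm long, 9 mm thick at the tip; its pivot is 3 mm above the panel
- lever_middle (a joint): middle lever, as lever_left
- lever_right (a joint): right lever, as lever_left
- guard_lip_left (a point): middle of the front edge of the left hood's lip, 50 mm wide and 3 mm thick, which flares forward and up from the bottom of the hood's front wall; shut, it is 32 mm above the panel and 31 mm in front of the lever's pivot. Lift it from below with fingertips tilted forward
- lever_tip_left (a point): tip of the left lever; off: 13 mm in front of its pivot, 39 mm above the panel; on: 13 mm behind. Either way it clears the shut hood
- guard_lip_middle (a point): middle of the front edge of the middle hood's lip, 50 mm wide and 3 mm thick, which flares forward and up from the bottom of the hood's front wall; shut, it is 32 mm above the panel and 31 mm in front of the lever's pivot. Lift it from below with fingertips tilted forward
- lever_tip_middle (a point): tip of the middle lever; off: 13 mm in front of its pivot, 39 mm above the panel; on: 13 mm behind. Either way it clears the shut hood
- guard_lip_right (a point): middle of the front edge of the right hood's lip, 50 mm wide and 3 mm thick, which flares forward and up from the bottom of the hood's front wall; shut, it is 32 mm above the panel and 31 mm in front of the lever's pivot. Lift it from below with fingertips tilted forward
- lever_tip_right (a point): tip of the right lever; off: 13 mm in front of its pivot, 39 mm above the panel; on: 13 mm behind. Either way it clears the shut hood
- charger: plug-in phone charger, a rounded 46 mm block standing 38 mm above the panel, seated loosely in one of the three sockets by a round insert 13 mm deep. Origin: centre of the insert's underside; z up
- cap_0: socket cap, a 45 mm disc with a bar on top, 13 mm above the panel in all, seated loosely in one of the other two sockets by a round insert 13 mm deep. Origin: centre of the insert's underside
- cap_1: socket cap, a 45 mm disc with a bar on top, 13 mm above the panel in all, seated loosely in one of the other two sockets by a round insert 13 mm deep. Origin: centre of the insert's underside
- phone: opened phone, 67x138x10 mm, lying loose in front of the box. Origin: centre of its underside
- driver_red: screwdriver, 154 mm long, 19 mm thick, lying loose in front of the box. Origin: centre of its underside
- tweezers_b: tweezers, 136 mm long, 9 mm high, lying loose on the blue mat on the left. Origin: centre of their underside
- pliers: pliers, 141 mm long, 10 mm high, lying loose to the right of the box. Origin: centre of their underside
Not all that is in view belongs to the job. There is more than one size of the charger; the one meant has the size given above.

How it is judged:
By the outcome, as a careful person would: the job done as asked, in the order asked, and still so for the second after the job is handed in, with the robot touching nothing.
It also fails if it takes over 32 s, if anything falls off the work surface, if the arm or the gripper's body presses on something with over 40 N, if the wrist force passes 120 N, or if a joint passes its speed limit or range.

ROBOT

A 6-joint arm with a two-finger parallel gripper is mounted at the origin on a cart in front of the work surface, level with it; the furniture and walls round the work are solid. World frame = base frame: x ahead of the robot, y to its left, z up, the work surface at z = 0. Lengths are in m, angles in rad, forces in N, time in s.
With the tool pointing down it reaches from about 0.35 to 0.975 m from the base axis. Payload 17.4 kg.
Tool frame: the origin (TCP) lies midway between the tips of the shut fingers; the grasp point (between the pads) lies 19 mm behind it; z points along the fingers, y is the line along which they close (so a half turn about z gives the same grasp; the last joint's range is limited). The gripper opens to 85 mm and grips with 20 to 120 N. Pads are 22 mm wide; open, the fingers measure 114 mm over their backs; the gripper's body (76 mm by 85 mm) begins 54 mm behind the grasp point. The pads swing forward as they close: fully open they stand 13 mm farther back than shut.
Start: joints at [-1.228, 0.116, 1.442, -0, 1.584, -0.038], TCP at [0.251, -0.627, 0.231] pointing down, gripper open.
Joint ranges: [-2.83, 2.83], [-0.83, 2.19], [0.07, 2.5], [-1.14, 4.28], [0.01, 3], [-2.97, 2.97]. Speed limits (rad/s): [1.89, 1.89, 2.22, 3.14, 3.14, 3.14].

INTERFACE

Orientations are given as a rotation vector (axis times angle).
In Python, from bench import bot gives the robot as it stands. Calls block until the motion is done:
- bot.movep(position, orientation): joint-space move of the TCP to a pose.
- bot.movel(position, frame=None, max_speed=0.15, guard=None): straight line of the TCP; frame=None keeps the orientation; max_speed is the mean speed in m/s. With guard (N) it stops when the force on the tool has changed by that much, and returns True; else False.
- bot.move_joints(angles): joint-space move.
- bot.grip(opening, newtons=None): opening from 0.0 (shut) to 1.0 (fully open); newtons is the grip in N (None keeps the last); returns when the fingers have stopped.
- bot.dwell(seconds).
- bot.inverse_kinematics(position, orientation): joint angles nearest the present ones, or None.
- bot.observe(): the state.
- bot.read_camera(name): name is "scene" or "top" or "wrist"; returns the picture (480x640x3 uint8, blue, green, red); there is no depth.
- bot.calibration(name): a dict with "vfov" (degrees; the focal length in pixels is half the picture's height over the tangent of half this angle, whatever the lens; pixels are square), "cx", "cy" (the principal point, pixels), "origin" and "orientation" of the camera in the world. Camera axes: x right, y down, z forward; pixel columns grow to the right and rows downward; lengths in m; the calibration is good to about 2 mm. A picture is of the moment at which its call begins: read the wrist's pose just before it. calibration takes no time and is no camera call; for the wrist camera it gives the pose at the moment of the call.
A pose or a line that the arm cannot do raises bot.Unreachable and nothing moves.
- bot.finish_job(): hands the job in; it is judged then, once.
Trained networks look in the newest picture that a camera, given by its name, has taken for a name from the list of things; names that differ only in an ending like _2 or _b are one class to them, and where a whole thing is asked for, a point or a joint stands for the part that bears it (a point fixed in the world has none). Each returns a list of dicts, best first, with "conf" (0 to 1); they miss things now and then, are a little off and sometimes report something else, mostly with a low value. They report only what shows in the picture. A call takes as long as a camera call. They do not tell look-alikes from the thing itself.
- bot.look_for(camera, query): "xyz" ([x, y, z] in m, in the coordinates of the camera as it stood for that picture, good to about 4 mm: the middle of the surface that is visible of it).
- bot.trace(camera, query): "region" (480x640 bool, what is visible of it).
- bot.spot_point(camera, query): "xyz" ([x, y, z] in m, in the coordinates of the camera as it stood for that picture, good to about 4 mm: a listed point, or the origin of a listed thing).
The state is a dict: "clock": time; "joint_positions": joint angles; "joint_velocities": joint speeds; "effort": joint torques, N m; "ee_pos": TCP position; "orientation": TCP orientation; "contact_force": force on the tool from outside, world axes, zero at the start; "wrist_torque": the same for the moment, N m; "width": opening from 0.0 (shut) to 1.0 (fully open); "grasp_force": force on a finger pad.
Only numpy, scipy, OpenCV 4.12 (cv2) and the standard library are available. Lean on these libraries where they do the work, as an engineer would, in place of code of your own. Each camera call takes 0.05 s, during which the arm holds its last target. There are 200 camera calls.

## Working session

There is one attempt and no reset: what is moved stays moved. The work goes in short steps, each a Python script; the robot and the scene stay as the last script left them, time stands still between calls to the robot, and variables do not carry over. Pictures are saved under pics/ and viewed, at most 10 in all, crops included, and the job is handed in when it is done.

```bash
mkdir -p pics; ls
python3 - <<'E'
from bench import bot
import cv2
for c in ("scene","top"):
    cv2.imwrite(f"pics/{c}0.png",bot.read_camera(c)); k=bot.calibration(c); print(c,k)
    for q in ("outlet_box","charger","cap_0","phone","driver_red","guard_lip_left","guard_lip_middle","guard_lip_right"):
        from scipy.spatial.transform import Rotation as R
        import numpy as np
        for d in bot.spot_point(c,q)[:3]:
            o=np.array(k["orientation"]); Rm=R.from_rotvec(o).as_matrix() if o.size==3 else o
            print(q,round(d["conf"],2),(Rm@d["xyz"]+k["origin"]).round(3))
print(bot.observe())
E
```

```text
pics
scene {'vfov': 55.650020103428375, 'cx': 321.84077477405464, 'cy': 231.22795159695167, 'origin': array([0.08845814, 0.63163432, 0.82540164]), 'orientation': array([-0.90718235,  2.54466318, -0.99232545])}
outlet_box 0.61 [ 0.615  0.001 -0.001]
charger 0.85 [ 0.656 -0.085  0.049]
charger 0.65 [ 0.748 -0.084 -0.004]
cap_0 0.64 [0.654 0.079 0.046]
cap_0 0.52 [ 0.655 -0.002  0.043]
phone 0.67 [ 0.383  0.161 -0.   ]
driver_red 0.63 [ 0.373  0.036 -0.001]
guard_lip_left 0.95 [0.558 0.085 0.094]
guard_lip_middle 0.57 [0.555 0.    0.093]
guard_lip_right 0.59 [ 0.553 -0.084  0.088]
top {'vfov': 52.36263201828653, 'cx': 322.51849083886793, 'cy': 236.44060992016446, 'origin': array([0.35627913, 0.09815983, 1.13194274]), 'orientation': array([-2.10701917,  2.13137696, -0.2041925 ])}
outlet_box 0.81 [ 0.612 -0.002 -0.   ]
charger 0.8 [ 0.656 -0.091  0.053]
charger 0.8 [ 0.749 -0.089  0.   ]
cap_0 0.82 [ 0.661 -0.004  0.049]
cap_0 0.78 [0.657 0.078 0.05 ]
phone 0.98 [0.385 0.16  0.   ]
guard_lip_left 0.57 [0.555 0.082 0.091]
guard_lip_middle 0.7 [ 0.559 -0.002  0.095]
guard_lip_middle 0.35 [ 0.657 -0.089  0.052]
guard_lip_right 0.57 [ 0.557 -0.002  0.092]
guard_lip_right 0.56 [ 0.553 -0.088  0.093]
{'clock': 0.9, 'joint_positions': array([-1.22774719e+00,  1.16012172e-01,  1.44159411e+00, -2.45438030e-05,
        1.58398776e+00, -3.77811938e-02]), 'joint_velocities': array([-0.00081017, -0.00019751, -0.00206836, -0.00080132, -0.00021558,
        0.00031629]), 'effort': array([ 2.66427938e-03, -7.31731653e+01, -6.32635617e+01,  9.76637557e-05,
        5.08980702e-04,  5.34619414e-05]), 'ee_pos': array([ 0.25089268, -0.62665316,  0.23129859]), 'orientation': array([ 3.08480848e+00,  5.94597533e-01, -3.84328982e-05]), 'contact_force': array([-0.08800565,  1.33764134, -0.38692833]), 'wrist_torque': array([-0.00833522,  0.0291615 ,  0.05150271]), 'grasp_force': 0.0, 'width': 1.0008281154941083}
```

View pics/scene0.png

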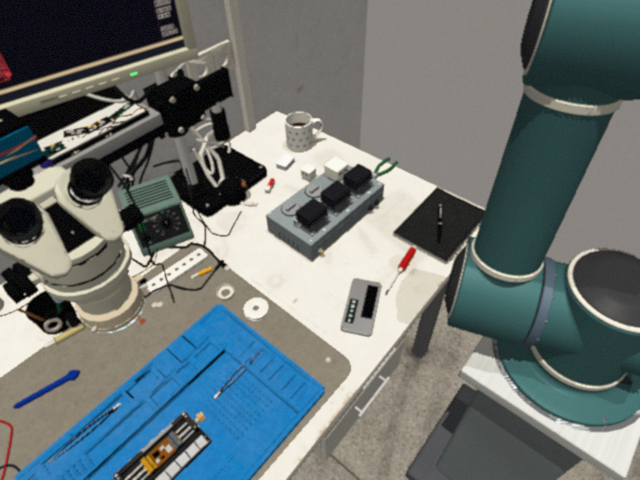

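View pics/top0.png

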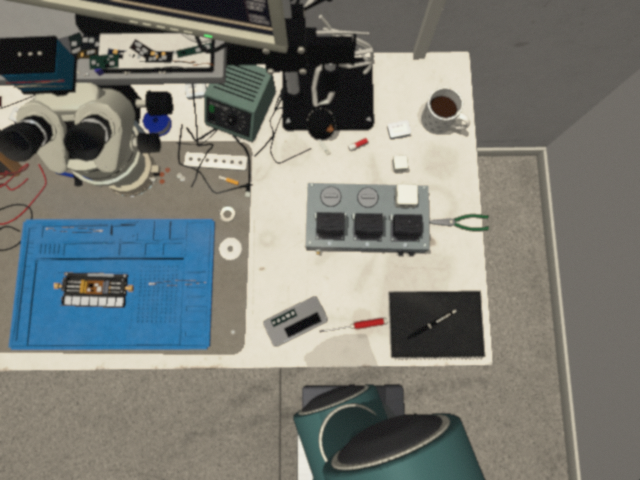

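The full-size charger (top picture, pixel 407,193) is in the right-hand socket. The other white blocks lie loose on the bench, so the right switch is the one to use. I'll close the fingers, move in front of it with the fingertips tilted forward, and look from close by.

```bash
cat > h.py <<'E'
from bench import bot
import numpy as np, cv2
from scipy.spatial.transform import Rotation as R
TH=np.radians(35)
def rot(yaw):
    s,c=np.sin(TH),np.cos(TH)
    M=np.array([[c,0,s],[0,-1,0],[s,0,-c]])
    return (R.from_euler('z',yaw)*R.from_matrix(M)).as_rotvec()
def spots(cam,qs,n=2,save=None):
    k=bot.calibration(cam); im=bot.read_camera(cam)
    if save: cv2.imwrite(save,im)
    M=R.from_rotvec(k["orientation"])
    for q in qs:
        for d in bot.spot_point(cam,q)[:n]: print(q,round(d["conf"],2),(M.apply(d["xyz"])+k["origin"]).round(4))
E
python3 - <<'E'
from h import *
bot.grip(0.0)
bot.movep([0.44,-0.087,0.20],rot(0))
o=bot.observe(); print(o["clock"],o["ee_pos"],o["contact_force"],o["joint_positions"])
Q=("outlet_box","charger","cap_0","guard_lip_left","guard_lip_middle","guard_lip_right","lever_tip_right")
spots("wrist",Q,save="pics/w1.png")
spots("scene",Q[:6]); spots("top",Q[:6])
E
```

```text
3.7167 [ 0.44014162 -0.08748631  0.20050749] [ 0.11772828  0.67376725 -0.09106583] [-0.39731452 -0.82991867  2.2863909   0.2480929   1.12348442  1.13081291]
outlet_box 0.59 [ 6.101e-01 -4.000e-04  3.100e-03]
charger 0.97 [ 0.7519 -0.087   0.0048]
charger 0.57 [ 0.65   -0.0907  0.0482]
cap_0 0.88 [0.6577 0.0833 0.0454]
cap_0 0.87 [ 0.6545 -0.0029  0.0495]
guard_lip_left 0.73 [0.5592 0.0827 0.0941]
guard_lip_middle 0.61 [ 0.5582 -0.0026  0.0869]
guard_lip_right 0.72 [ 0.5541 -0.0821  0.0893]
outlet_box 0.8 [ 6.132e-01 -3.000e-04 -2.200e-03]
charger 0.75 [ 0.6575 -0.0852  0.0511]
charger 0.62 [ 0.7495 -0.0844 -0.001 ]
cap_0 0.7 [0.6571 0.0806 0.0471]
cap_0 0.69 [ 0.6565 -0.0025  0.0451]
guard_lip_left 0.31 [0.658  0.0788 0.0454]
guard_lip_middle 0.56 [0.5556 0.0031 0.0949]
guard_lip_right 0.96 [ 0.5563 -0.0843  0.0901]
outlet_box 0.69 [ 0.6135 -0.005  -0.0017]
outlet_box 0.41 [ 5.563e-01 -2.000e-04  9.050e-02]
charger 0.79 [ 0.6528 -0.0905  0.0502]
charger 0.7 [ 7.512e-01 -9.230e-02 -6.000e-04]
cap_0 0.62 [0.6538 0.0779 0.0509]
cap_0 0.57 [ 0.6604 -0.004   0.048 ]
guard_lip_left 0.73 [0.5553 0.0836 0.0931]
guard_lip_middle 0.71 [ 0.5587 -0.0026  0.0947]
guard_lip_middle 0.53 [ 0.6582 -0.0059  0.0477]
guard_lip_right 0.93 [ 0.5496 -0.0862  0.0931]
```

View pics/w1.png

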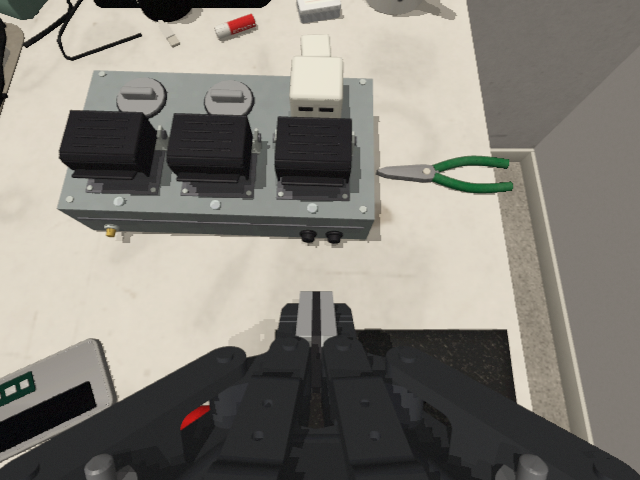

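The close view confirms the charger behind the right hood (hood at about pixel 314,150; charger at 316,85). Averaging the detections puts the right lever's pivot at about (0.5847, -0.0856). The lip this implies, at x≈0.554 and z≈0.092, agrees with the lip I measured. Next I go under the lip and lift.

```bash
cat >> h.py <<'E'
YAW=-0.015; P=np.array([.5847,-.0856,.060])
def C(u,w):  # TCP for front corner of tips at u before/behind pivot, w above panel (mm)
    u=(u-9)/1e3; return P+[u*np.cos(YAW),u*np.sin(YAW),(w-6.3)/1e3]
def st():
    o=bot.observe(); print(round(o["clock"],2),((o["ee_pos"]-P)*1e3+[9,0,6.3]).round(1),o["contact_force"].round(2))
E
python3 - <<'E'
from h import *
bot.movep(C(-75,60),rot(YAW)); st()
bot.movel(C(-72,19.5),max_speed=.1,guard=8); st()
print(bot.movel(C(-23,19.5),max_speed=.05,guard=4)); st()
spots("wrist",["guard_lip_right"],save="pics/w2.png")
print(bot.movel(C(-21,46),max_speed=.04,guard=8)); st()
spots("wrist",["guard_lip_right","lever_tip_right"],save="pics/w3.png")
spots("scene",["guard_lip_right"],save="pics/s3.png")
a=cv2.imread("pics/s3.png")[150:240,260:400]
h=lambda f:cv2.resize(cv2.imread(f),(400,300))
m=np.hstack([h("pics/w2.png"),h("pics/w3.png")])
cv2.imwrite("pics/m3.png",np.vstack([m,cv2.resize(a,(800,300))[:, :800]]))
E
```

```text
5.32 [-75.2   1.4  60.3] [0.23 1.4  1.46]
5.88 [-71.8   0.9  20.7] [0.05 0.52 0.37]
False
7.01 [-23.2   0.5  19.5] [ 0.16 -0.24 -0.03]
guard_lip_right 0.98 [ 0.5546 -0.0791  0.093 ]
guard_lip_right 0.37 [ 0.6547 -0.0029  0.0475]
False
7.92 [-21.1   0.5  45.8] [-0.59 -0.43  0.21]
guard_lip_right 0.81 [ 0.5624 -0.0835  0.1074]
guard_lip_right 0.92 [ 0.5672 -0.0819  0.1084]
```

View pics/m3.png

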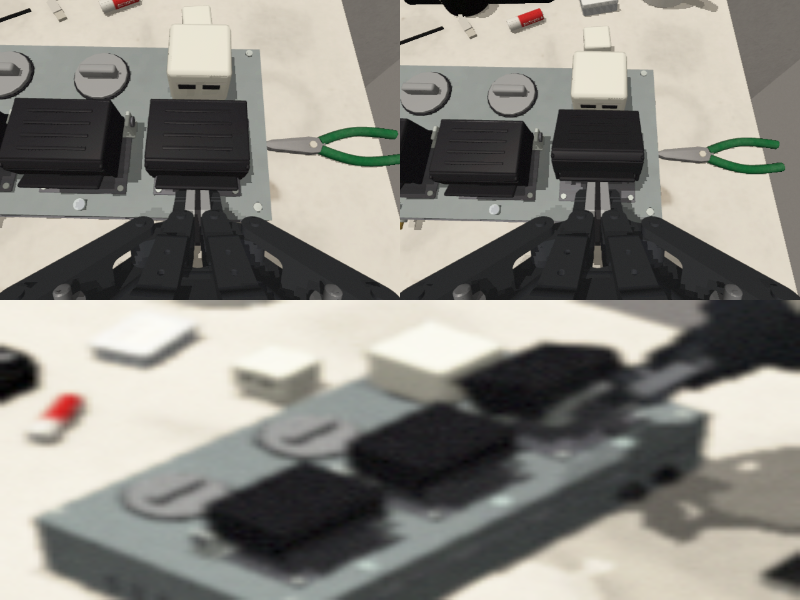

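The fingertips are centred under the right hood and it rests on them. The lip measures z≈0.108, so the hood is open about 0.4 rad. Next I push the lever over.

Run:
```python
from h import *
for u in (-14,-8,-2,3,8):
    print(u,bot.movel(C(u,44),max_speed=.04,guard=7)); st()
spots("wrist",["guard_lip_right","lever_tip_right"],save="pics/w4.png")
spots("scene",["guard_lip_right","lever_tip_right"],save="pics/s4.png")
a=cv2.imread("pics/s4.png")[150:210,310:400]
cv2.imwrite("pics/m4.png",np.hstack([cv2.imread("pics/w4.png")[60:420,160:560],cv2.resize(a,(400,360))]))
```

```text
-14 False
8.51 [-13.9   0.4  43.7] [-0.6   0.07 -0.13]
-8 False
8.81 [-7.8  0.3 44. ] [ 0.11  0.16 -0.36]
-2 True
9.02 [-2.1  0.1 45. ] [-1.67 -0.09  6.72]
3 True
9.22 [ 3.3 -0.1 46.1] [-1.17 -0.58  5.22]
8 True
9.43 [ 8.5 -0.3 45.9] [-0.18  0.13 -0.04]
guard_lip_right 0.66 [ 0.5867 -0.0833  0.1244]
lever_tip_right 0.38 [ 0.5978 -0.0854  0.0999]
```

View pics/m4.png

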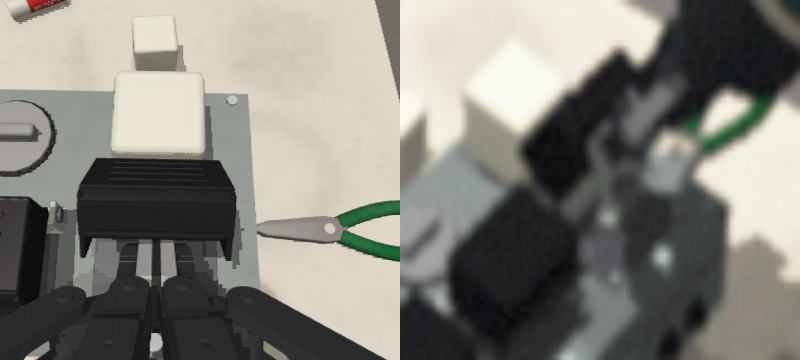

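The push met resistance that peaked around u≈-2 mm and was gone by the end. The network puts the tip at (+13, 40) mm, which is the "on" position. I'll confirm that with a few more looks before drawing back.

Run:
```python
from h import *
for c in ("wrist","scene","wrist","scene","wrist"): print(c); spots(c,["lever_tip_right"],3)
st()
bot.movel(C(-12,44),max_speed=.06,guard=8); st()
for c in ("wrist","scene","wrist","scene"): print(c); spots(c,["lever_tip_right"],3)
cv2.imwrite("pics/s5.png",cv2.resize(bot.read_camera("scene")[150:210,310:400],(720,480),interpolation=cv2.INTER_CUBIC))
```

```text
wrist
scene
lever_tip_right 0.51 [ 0.5969 -0.0885  0.0965]
wrist
scene
lever_tip_right 0.49 [ 0.5992 -0.0869  0.1002]
wrist
10.23 [ 7.8 -0.2 45.5] [-0.43  0.21 -1.19]
10.72 [-12.1   0.2  44.4] [-1.39 -0.66  0.77]
wrist
scene
wrist
scene
```

View pics/s5.png

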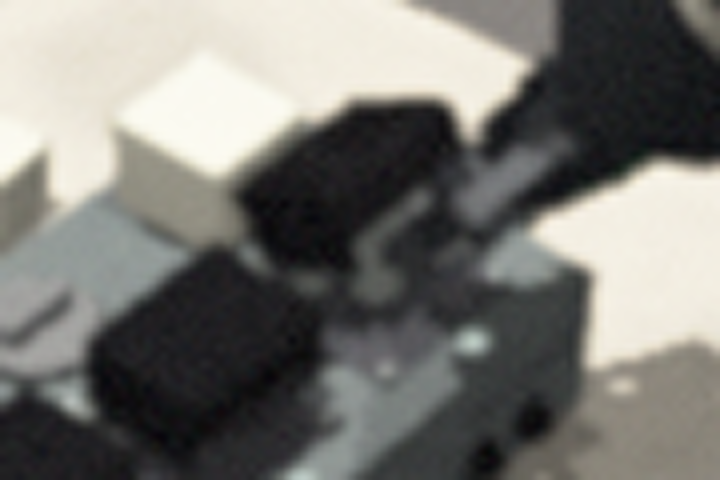

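The looks agree on "on". But a grey bar at about (400,220) in this crop could be read as a forward-leaning lever, so I'll project both lever positions into the picture.

Run:
```python
from h import *
def proj(pts,k):
    f=240/np.tan(np.radians(k["vfov"]/2)); p=R.from_rotvec(k["orientation"]).inv().apply(np.array(pts)-k["origin"])
    return f*p[:,:2]/p[:,2:]+[k["cx"],k["cy"]]
k=bot.calibration("scene")
g=lambda u,w:P+np.array([u,0,w])/1e3
px=proj([g(0,3),g(-13,39),g(13,39),g(-21,0),g(46+24,38)],k)
for f in ("s4","s5x"):
    pass
s=np.array([8,8]); print("crop px pivot, off tip, on tip:",((px-[310,150])*s).round())
im=cv2.imread("pics/s4.png")[150:210,310:400]; im=cv2.resize(im,(720,480),interpolation=cv2.INTER_CUBIC)
for q,c in zip(px[:3],((0,255,0),(0,0,255),(255,0,0))): cv2.circle(im,tuple(((q-[310,150])*8).astype(int)),6,c,1)
cv2.imwrite("pics/m5.png",im)
```

```text
crop px pivot, off tip, on tip: [[373. 278.]
 [412. 207.]
 [344. 173.]
 [426. 313.]
 [200. 104.]]
```

View pics/m5.png

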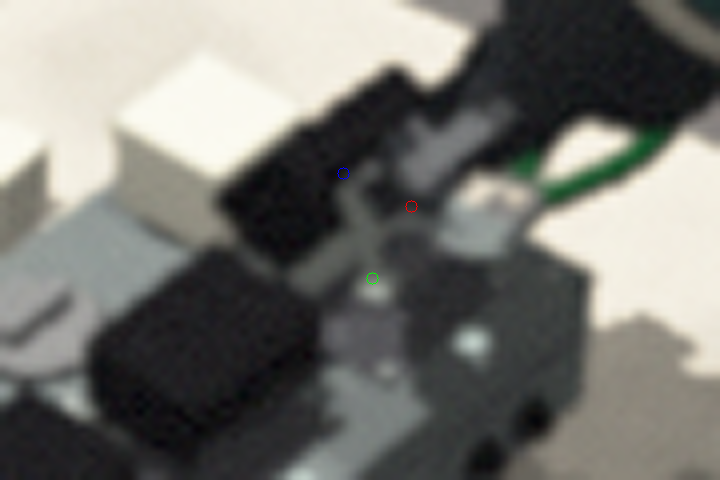

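In the pushed picture the lever runs from the pivot (372,285) up towards the "on" mark (344,173), so it is over. The bar in the later crop is the edge of the hood. Now I draw back and check.

Run:
```python
from h import *
bot.movel(C(-26,44),max_speed=.06); st()
bot.movel(C(-85,44),max_speed=.1); st()
bot.dwell(.5)
Q=["guard_lip_right","lever_tip_right","charger"]
spots("wrist",Q,save="pics/w6.png")
bot.movep(C(-150,120),rot(YAW)); st()
spots("scene",Q+["guard_lip_middle","guard_lip_left"],save="pics/s6.png")
a=cv2.imread("pics/s6.png")[150:210,310:400]
cv2.imwrite("pics/m6.png",np.hstack([cv2.resize(cv2.imread("pics/w6.png")[0:360,120:560],(440,360)),cv2.resize(a,(360,360))]))
```

```text
11.55 [-26.1   0.4  44.3] [ 0.41  0.21 -0.13]
12.29 [-84.6   1.3  44.3] [ 0.29  0.17 -0.23]
guard_lip_right 0.94 [ 0.5554 -0.0826  0.0897]Traceback (most recent call last):
  File "<stdin>", line 7, in <module>
bench.Unreachable: the arm cannot take that pose within its joint ranges
```

Run:
```python
from h import *
bot.movel(C(-100,120),max_speed=.15); st()
spots("scene",["guard_lip_right","lever_tip_right","charger","guard_lip_middle","guard_lip_left"],1,save="pics/s6.png")
a=cv2.imread("pics/s6.png")[150:240,265:400]
cv2.imwrite("pics/m6.png",np.hstack([cv2.imread("pics/w6.png")[0:360,160:540],cv2.resize(a,(420,360))]))
```

```text
13.66 [-100.1    1.7  119. ] [ 0.    0.49 -0.9 ]
guard_lip_right 0.57 [ 0.5551 -0.0806  0.0895]
lever_tip_right 0.55 [ 0.5567 -0.0008  0.093 ]
charger 0.93 [ 0.6578 -0.0858  0.0472]
guard_lip_middle 0.8 [5.554e-01 3.000e-04 9.440e-02]
guard_lip_left 0.61 [0.5574 0.0801 0.0915]
```

View pics/m6.png

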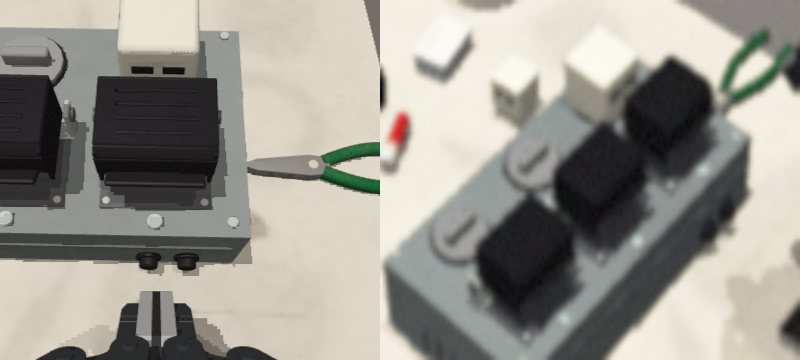

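All three hoods are shut, the charger and caps are in their sockets, and the arm is clear of everything. Handing in.

```bash
python3 -c "
from bench import bot
print(bot.finish_job())"
```

```text
the job is handed in; nothing more can be done
None
```

I lifted the right-hand hood (the one in front of the charger), pushed its lever over and let the hood fall shut; the job is handed in, with "on" read from camera looks during the push because the shut hood now hides the lever.

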